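Clear the chest lid and hold it open

TASK

A steel doming punch has been left standing on the closed lid of the wooden chest: before the lid is raised, stand it upright, fully down, in the one empty hole of the punch block. Then lift the lid by its front handle to 60 degrees from shut and keep holding it there so the chaser can take out the copper plates; it falls shut by itself if let go, so finish while still holding it. Do not knock the punch over, and leave the other two punches and the copper rosette where they are.

Things in the scene. Friction and masses are not known exactly. Their poses are not given: they have to be found in the camera images.
- chest: Fixed light-wood chest, 160 (x) x 240 (y) mm, 75 mm high without its lid; origin at the centre of its underside on the table, -x is its front side (towards the robot), +y along its width. The lid on it is a 15 mm thick board of the same 160 x 240 mm, so the closed lid's flat top is 90 mm above the table. Lid about 0.8 kg.
- lid_handle (a point): Middle of the lid's handle: a straight round steel bar of 10 mm diameter and 110 mm length along the chest's y, 50 mm in front of the lid's front edge, joined to it by two 10 mm side rods at the bar's ends (clear gap 45 mm between bar and lid edge, 100 mm between the side rods). With the lid shut it is 82.5 mm above the table and 130 mm in front of the chest's centre. It moves with the lid; the point's z axis is the normal of the lid's top.
- lid_hinge (a point): Middle of the hinge line (fixed to the chest), at the chest's far rim: 80 mm behind the chest's centre, 75 mm above the table; the hinge runs along the chest's y. The handle bar's centre is 210 mm from it horizontally and 7.5 mm above it when the lid is shut.
- lid (a joint): Lid angle in rad: 0 shut, growing as the front edge goes up; stop at 1.4. No stay or catch: it falls shut from any angle when released. 60 degrees is 1.047.
- punch: The steel doming punch to move, about 0.21 kg: round shank 20 mm diameter from the foot up to 72 mm, a slightly thinner neck, then a ball head 24 mm diameter, 100 mm tall in all; foot edge bevelled 2 mm. Stands free on its foot on the closed lid; origin at the centre of the foot, z up its axis.
- block: Fixed dark-wood punch block, 75 (x) x 190 (y) x 45 mm high, origin at the centre of its underside. Three equal vertical blind holes in a row along its y at -55, 0 and +55 mm: 23 mm diameter, 27 mm deep (floor 18 mm above the table), with 3 mm bevelled mouths. Two hold other punches; the third is empty.
- pad: Thin round felt at the bottom of the empty hole (in any of the three places): origin at the centre of that hole's floor, 18 mm above the table, 27 mm below the mouth.
- punch_b: Loose steel punch with a slim pointed top, 20 mm shank, 98 mm tall, standing in one hole of the block; origin at the centre of its foot. Leave it.
- punch_c: Loose steel punch with a stepped flat top, 20 mm shank, 92 mm tall, standing in another hole of the block; origin at the centre of its foot. Leave it.
- rosette: Loose round copper rosette, 100 mm diameter, up to 20 mm high, lying on the table; origin at the centre of its underside. Leave it.
Mind the look-alikes: they are no part of the job. Leave any blue or pink look-alike of the punch alone.

How it is judged:
By the outcome, as a careful person would: the job done as asked, in the order asked, and still so for the second after the job is handed in, while the arm keeps its last pose, push and grip.
It also fails if it takes over 64 s, if anything falls off the work surface, if the arm or the gripper's body presses on something with over 40 N, if the wrist force passes 120 N, or if a joint passes its speed limit or range.

ROBOT

A 6-joint arm with a two-finger parallel gripper is mounted at the origin on the work surface. World frame = base frame: x ahead of the robot, y to its left, z up, the work surface at z = 0. Lengths are in m, angles in rad, forces in N, time in s.
With the tool pointing down it reaches from about 0.375 to 0.975 m from the base axis. Payload 3.8 kg.
Tool frame: the origin (TCP) lies on the centre line of the jaws, within the pads' length; the fingertips stand 22 mm ahead of it and the grasp point (between the pads) lies 3 mm ahead of it; z points along the fingers, y is the line along which they close (so a half turn about z gives the same grasp; the last joint's range is limited). The gripper opens to 85 mm and grips with 20 to 120 N. Pads are 22 mm wide; open, the fingers measure 114 mm over their backs; the gripper's body (76 mm by 85 mm) begins 54 mm behind the grasp point. The pads swing forward as they close: fully open they stand 13 mm farther back than shut.
Start: joints at [-1.209, 0.264, 1.604, -0, 1.274, -0.037], TCP at [0.262, -0.622, 0.253] pointing down, gripper open.
Joint ranges: [-2.63, 2.63], [-0.94, 2.18], [0.31, 2.57], [-1.31, 4.45], [0, 2.66], [-2.55, 2.55]. Speed limits (rad/s): [2.57, 2.57, 3.14, 3.14, 3.14, 3.14].

INTERFACE

Orientations are given as a 3x3 rotation matrix whose columns are the frame's x, y, z axes.
In Python, from cell import * gives the robot as it stands. The module is installed in compiled form; this text tells all that it offers.
- The arm moves only by the tool step_arm, never from a script. Its argument "series" is a list of rows, each a list of 3 entries, a list of its own where there are three numbers: the opening, from -1 (shut) to 1 (fully open), so that 0 is half open, then the shift along the tool's x, y, z in m, then the turn about the tool's z in degrees. A call has 1 to 5 rows; each row is the pose to reach, as a shift and turn from the pose commanded when the call began, along the tool's axes at that moment; what a row does not reach only later rows make up. A row lasts 1/8 s, in which the tool goes at most 62.5 mm and 10.7 degrees, less where a joint would pass 70% of its speed; a pose out of reach is approached as far as the arm can. A call with a gripper value outside its range is refused whole. The fingers move at their own pace and stop on an object; "force" is the grip in N (left out, the last holds). Time passes only in rows, so rows that repeat a pose let the fingers close. It gives the time, the measured TCP pose, the force, the opening and the grip force at its end, in the units of the state.
- observe(): the state, without advancing time (a new reading comes with each control period).
- camera(name): name is "scene" or "top" or "wrist"; returns the picture (400x640x3 uint8, red, green, blue); there is no depth.
- calibration(name): a dict with "intrinsics" (3x3 intrinsics, pixels), "distortion" ([k1, k2, p1, p2, k3] as OpenCV has them; the pictures are not rectified), "R" (3x3) and "t" (3): a world point X has camera coordinates R X + t; the wrist camera has in their place "hand_eye" (4x4, takes a point from camera to tool coordinates, whose origin is the TCP and whose axes are the flange's). Camera axes: x right, y down, z forward; pixel columns grow to the right and rows downward; lengths in m; the calibration is good to about 2 mm. A picture is of the moment at which its call begins: read the wrist's pose just before it. calibration takes no time and is no camera call.
- sign_off(): hands the job in; it is judged then, once.
Trained networks look in the newest picture that a camera, given by its name, has taken for a name from the list of things; names that differ only in an ending like _2 or _b are one class to them, and where a whole thing is asked for, a point or a joint stands for the part that bears it (a point fixed in the world has none). Each returns a list of dicts, best first, with "p" (0 to 1); they miss things now and then, are a little off and sometimes report something else, mostly with a low value. They report only what shows in the picture. A call takes as long as a camera call. They do not tell look-alikes from the thing itself.
- recognise(thing, camera): "point" ([x, y, z] in m, in world coordinates, good to about 4 mm: the middle of the surface that is visible of it).
- cut_out(thing, camera): "mask" (400x640 bool, what is visible of it).
- landmark_of(thing, camera): "point" ([x, y, z] in m, in world coordinates, good to about 4 mm: a listed point, or the origin of a listed thing).
The state is a dict: "time": time; "q": joint angles; "qvel": joint speeds; "joint_torque": joint torques, N m; "tool_pos": TCP position; "orientation": TCP orientation; "wrist_force": force on the tool from outside, world axes, zero at the start; "wrist_torque": the same for the moment, N m; "grip_width": opening from 0.0 (shut) to 1.0 (fully open); "gripper_force": force on a finger pad.
Only numpy, scipy, OpenCV 4.12 (cv2) and the standard library are available. Lean on these libraries where they do the work, as an engineer would, in place of code of your own. Each camera call takes 0.05 s, during which the arm holds its last target. There are 200 camera calls.

## Working session

There is one attempt and no reset: what is moved stays moved. The work goes in short steps, Python scripts to look and compute and a tool call to move; the robot and the scene stay as the last step left them, time stands still between calls to the robot, and variables do not carry over. Pictures are saved under pics/ and viewed, at most 10 in all, crops included, and the job is handed in when it is done.

Besides the shell and the picture viewer there is one more tool, called after ">>>" as name(argument=value, ...), one argument or row to a line, values as JSON. step_arm: Moves the arm, as the interface text tells. Its arguments: {"type":"object","properties":{"series":{"type":"array","items":{"type":"array"}},"force":{"type":"number"}},"required":["series"]}

```bash
mkdir -p pics; python3 - <<'E'
from cell import *
import cv2,numpy as np
s=observe();print(s['time'],s['tool_pos'],np.round(s['orientation'],3).tolist(),s['grip_width'])
for c in ['top','scene']:
    im=camera(c);cv2.imwrite(f'pics/{c}0.png',im[:,:,::-1])
    for t in ['punch','pad','block','chest','lid_handle','lid_hinge','rosette']:
        print(c,t,[(np.round(d['point'],3).tolist(),round(d['p'],2)) for d in landmark_of(t,c)[:4]])
E
```

```text
0.0 [ 0.26184964 -0.62139691  0.25191746] [[0.922, 0.388, -0.001], [0.388, -0.922, 0.002], [0.0, -0.002, -1.0]] 0.9995614635482888
top punch [([0.828, 0.234, -0.001], 0.74), ([0.626, 0.035, -0.003], 0.71), ([0.717, 0.042, -0.002], 0.58), ([0.655, 0.18, 0.088], 0.56)]
top pad [([0.576, -0.254, 0.019], 0.51), ([0.426, -0.004, 0.001], 0.4)]
top block [([0.592, -0.198, -0.004], 0.89)]
top chest [([0.648, 0.218, -0.001], 0.9), ([0.577, -0.255, 0.018], 0.31)]
top lid_handle [([0.52, 0.19, 0.086], 0.67), ([0.653, 0.178, 0.087], 0.39)]
top lid_hinge [([0.722, 0.233, 0.076], 0.95), ([0.522, 0.194, 0.084], 0.64), ([0.605, -0.146, 0.018], 0.23)]
top rosette [([0.576, -0.254, 0.019], 0.54), ([0.59, -0.199, -0.002], 0.45)]
scene punch [([0.625, 0.037, 0.002], 0.93), ([0.831, 0.228, 0.001], 0.83), ([0.716, 0.044, 0.004], 0.8), ([0.589, -0.203, 0.02], 0.63)]
scene pad []
scene block [([0.587, -0.204, 0.005], 0.73)]
scene chest [([0.646, 0.222, 0.002], 0.9)]
scene lid_handle [([0.52, 0.191, 0.082], 0.8), ([0.654, 0.181, 0.09], 0.52), ([0.609, -0.145, 0.017], 0.48)]
scene lid_hinge [([0.723, 0.237, 0.074], 0.88)]
scene rosette [([0.421, -0.002, -0.003], 0.7), ([0.647, 0.221, 0.001], 0.24)]
```

View pics/top0.png

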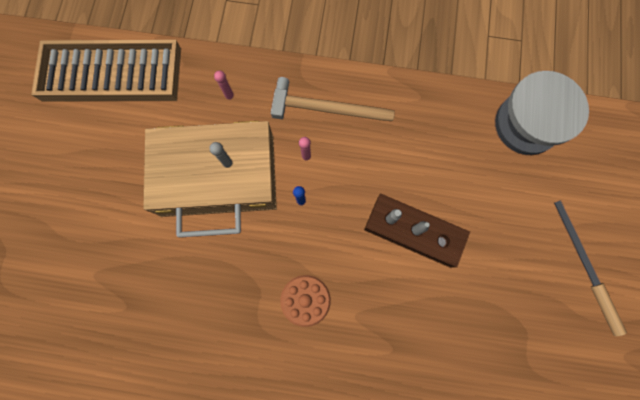

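View pics/scene0.png

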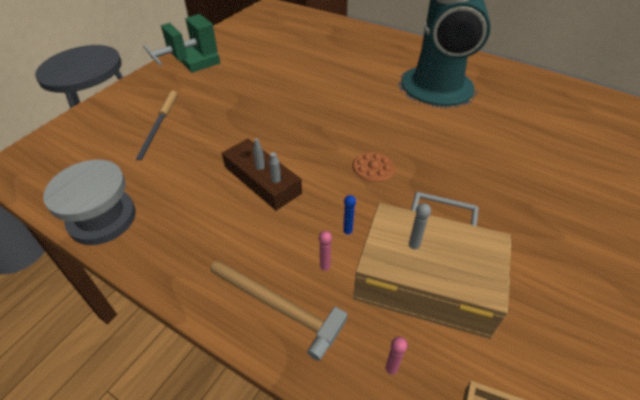

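The top view shows the steel punch on the lid at (222,155), the handle bar at (208,234), and the empty hole at (442,241), the block's −y end. The blue and pink look-alikes stand beside the chest. The scene view agrees.

```bash
cat > h.py <<'E'
from cell import *
import cv2,numpy as np
def go(p,yaw):
    s=observe();R=np.array(s['orientation']);cur=np.degrees(np.arctan2(R[1,0],R[0,0]))
    print('t',round(s['time'],2),'pos',np.round(s['tool_pos'],4),'yaw',round(cur,1),'F',np.round(s['wrist_force'],1),'w',round(s['grip_width'],3),'gf',s['gripper_force'],'q6',round(s['q'][5],2))
    print('shift mm',np.round(1000*R.T@(np.array(p)-s['tool_pos']),1),'turn',round(-((yaw-cur+180)%360-180),1))
def ray(c,uv,z,state=None):
    k=calibration(c);u=cv2.undistortPoints(np.array([[uv]],float),k['intrinsics'],np.array(k['distortion']))[0,0]
    d=np.array([u[0],u[1],1.])
    if c=='wrist':
        H=np.array(k['hand_eye']);R=np.array(state['orientation'])
        o=R@H[:3,3]+state['tool_pos'];d=R@H[:3,:3]@d
    else:
        R=np.array(k['R']);o=-R.T@np.array(k['t']);d=R.T@d
    return o+d*(z-o[2])/d[2]
def proj(X,state):
    k=calibration('wrist');H=np.array(k['hand_eye']);R=np.array(state['orientation'])
    c=H[:3,:3].T@(R.T@(np.array(X)-state['tool_pos'])-H[:3,3])
    return cv2.projectPoints(c.reshape(1,3),np.zeros(3),np.zeros(3),np.array(k['intrinsics']),np.array(k['distortion']))[0][0,0]
E
python3 - <<'E'
from h import *
go([0.60,0.175,0.28],102.5); go([0.655,0.18,0.28],102.5)
print(calibration('wrist')['hand_eye'])
E
```

```text
t 0.8 pos [ 0.2621 -0.6221  0.2533] yaw 22.8 F [-0.8 -0.4 -0.3] w 0.999 gf 0.0 q6 -0.04
shift mm [ 620.9 -603.3  -26.7] turn -79.7
t 0.8 pos [ 0.2621 -0.6221  0.2533] yaw 22.8 F [-0.8 -0.4 -0.3] w 0.999 gf 0.0 q6 -0.04
shift mm [ 673.5 -586.5  -26.7] turn -79.7
[[ 6.01589415e-04 -9.63981181e-01 -2.65969776e-01  6.88421011e-02]
 [ 9.99999582e-01  7.62873668e-04 -5.03089853e-04 -4.78195012e-05]
 [ 6.87870489e-04 -2.65969362e-01  9.63981237e-01 -1.19837211e-01]
 [ 0.00000000e+00  0.00000000e+00  0.00000000e+00  1.00000000e+00]]
```

```bash
python3 - <<'E'
from h import *
go([0.576,-0.254,0.26],74.5)
E
```

```text
t 0.8 pos [ 0.2621 -0.6221  0.2533] yaw 22.8 F [-0.8 -0.4 -0.3] w 0.999 gf 0.0 q6 -0.04
shift mm [ 432.2 -217.3   -6.7] turn -51.7
```

>>> step_arm(
  series=[
    [1, [0.05, -0.025, 0], -6],
    [1, [0.11, -0.055, 0], -16],
    [1, [0.165, -0.083, 0], -26],
    [1, [0.22, -0.111, 0], -36],
    [1, [0.275, -0.138, -0.005], -46],
  ],
)

```text
time: 1.42
tool_pos: [0.4615, -0.3878, 0.258]
orientation: [[0.356, 0.935, -0.0], [0.935, -0.356, 0.0], [0.0, -0.0, -1.0]]
wrist_force: [-0.7, -0.3, -0.3]
grip_width: 0.999
gripper_force: 0.0
```

```bash
python3 - <<'E'
from h import *
go([0.576,-0.254,0.26],74.5)
E
```

```text
t 1.43 pos [ 0.4615 -0.3878  0.258 ] yaw 69.2 F [-0.7 -0.3 -0.3] w 0.999 gf 0.0 q6 -0.38
shift mm [165.8  59.4  -2. ] turn -5.3
```

>>> step_arm(
  series=[
    [1, [0.055, 0.02, 0], -2],
    [1, [0.11, 0.04, 0], -4],
    [1, [0.15, 0.054, 0], -5.3],
    [1, [0.166, 0.0595, -0.002], -5.3],
    [1, [0.166, 0.0595, -0.002], -5.3],
  ],
)

```text
time: 2.05
tool_pos: [0.5765, -0.2558, 0.2603]
orientation: [[0.272, 0.962, 0.0], [0.962, -0.272, -0.001], [-0.001, 0.0, -1.0]]
wrist_force: [-0.8, -0.9, 0.5]
grip_width: 0.997
gripper_force: 0.0
```

```bash
python3 - <<'E'
from h import *
s=observe();im=camera('wrist');cv2.imwrite('pics/w1.png',im[:,:,::-1])
for t in ['pad','block','punch_b','punch_c']:
    print(t,[(np.round(d['point'],4).tolist(),round(d['p'],2)) for d in landmark_of(t,'wrist')[:3]])
for d in cut_out('pad','wrist')[:2]:
    m=d['mask'];y,x=np.nonzero(m);print(d['p'],m.sum(),x.min(),x.max(),y.min(),y.max())
import pickle;pickle.dump(s,open('s1.pkl','wb'))
go([0.576,-0.254,0.26],74.5)
E
```

```text
pad [([0.5758, -0.2561, 0.0162], 0.69)]
block [([0.5888, -0.2028, 0.0018], 0.94)]
punch_b [([0.6042, -0.1459, 0.0144], 0.77), ([0.5901, -0.197, 0.0184], 0.56)]
punch_c [([0.6042, -0.1459, 0.0144], 0.77), ([0.5901, -0.197, 0.0184], 0.56)]
0.65 226 309 325 157 173
t 2.35 pos [ 0.5752 -0.2574  0.2601] yaw 74.0 F [ 1.1 -0.7 -0.1] w 1.002 gf 0.0 q6 -0.18
shift mm [ 3.5 -0.2  0.1] turn -0.5
```

View pics/w1.png

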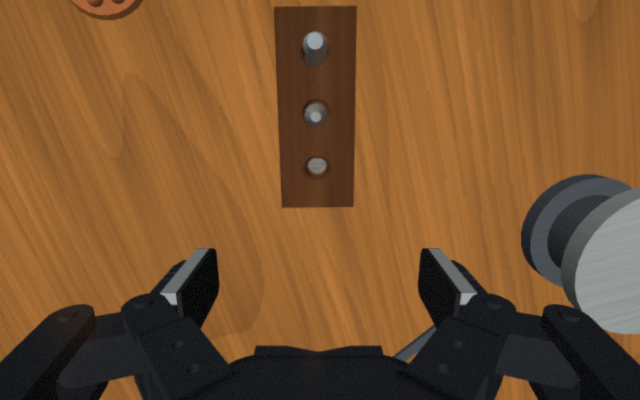

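The wrist view shows the block upright in the picture, with the empty hole at (317,167) and its felt visible. The other two punches sit at (316,113) and (315,47).

```bash
python3 - <<'E'
from h import *
import pickle;s=pickle.load(open('s1.pkl','rb'));print(s['tool_pos'])
im=cv2.imread('pics/w1.png')
hsv=cv2.cvtColor(im,cv2.COLOR_BGR2GRAY)
c=[ray('wrist',p,0.045,s) for p in [(275.5,6),(356.5,6),(354,207.5),(281.5,207.5)]]
for x in c: print(np.round(x,4))
ax=(c[0]+c[1])/2-(c[2]+c[3])/2;print('len',np.linalg.norm(ax),'mean',np.mean(c,0),'dir deg',np.degrees(np.arctan2(ax[1],ax[0])))
u=ax/np.linalg.norm(ax);print('hole from block',np.mean(c,0)-.055*u)
print('mouth',ray('wrist',(317,167.5),.045,s),'pad',ray('wrist',(317,165),.018,s))
cv2.imwrite('pics/w1c.png',cv2.resize(im[130:215,270:365],None,fx=6,fy=6,interpolation=cv2.INTER_CUBIC))
E
```

```text
[ 0.57647889 -0.25578059  0.26034492]
[ 0.5822 -0.0985  0.045 ]
[ 0.6524 -0.1183  0.045 ]
[ 0.6036 -0.3017  0.045 ]
[ 0.5311 -0.2812  0.045 ]
len 0.18977532620747775 mean [ 0.59231352 -0.19992579  0.045     ] dir deg 74.73410972275605
hole from block [ 0.57783209 -0.25298508  0.045     ]
mouth [ 0.57803968 -0.25067448  0.045     ] pad [ 0.57735197 -0.25291072  0.018     ]
```

View pics/w1c.png

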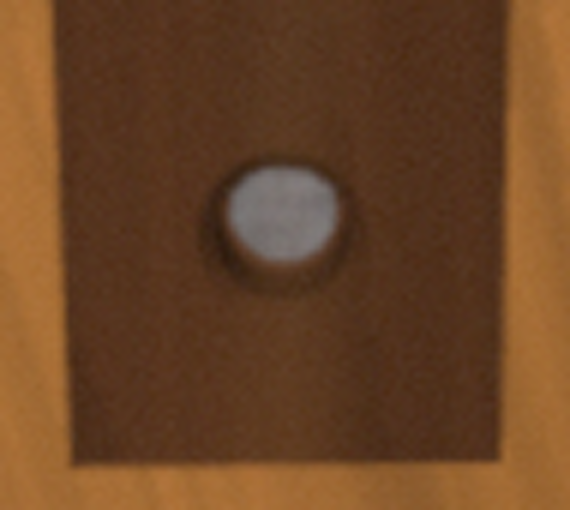

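```bash
python3 - <<'E'
from h import *
go([0.655,0.18,0.28],102.5)
E
```

```text
t 2.35 pos [ 0.5752 -0.2574  0.2601] yaw 74.0 F [ 1.1 -0.7 -0.1] w 1.002 gf 0.0 q6 -0.18
shift mm [442.5 -43.6 -20. ] turn -28.5
```

The crop puts the mouth centre at (317,167). That gives the hole at about (0.578, -0.252).

>>> step_arm(
  series=[
    [1, [0.05, -0.005, -0.01], -4],
    [1, [0.11, -0.011, -0.02], -10],
    [1, [0.17, -0.017, -0.02], -16],
    [1, [0.23, -0.023, -0.02], -22],
    [1, [0.285, -0.029, -0.02], -28],
  ],
)

```text
time: 2.98
tool_pos: [0.6261, 0.0269, 0.2804]
orientation: [[-0.213, 0.977, 0.001], [0.977, 0.213, -0.0], [-0.0, 0.001, -1.0]]
wrist_force: [-0.2, -0.6, 1.2]
grip_width: 0.999
gripper_force: 0.0
```

```bash
python3 - <<'E'
from h import *
go([0.655,0.18,0.28],102.5)
E
```

```text
t 2.98 pos [0.6261 0.0269 0.2804] yaw 102.3 F [-0.2 -0.6  1.2] w 0.999 gf 0.0 q6 -0.21
shift mm [143.5  60.8   0.4] turn -0.2
```

>>> step_arm(
  series=[
    [1, [0.05, 0.02, 0], 0],
    [1, [0.1, 0.042, 0], 0],
    [1, [0.13, 0.056, 0], 0],
    [1, [0.143, 0.061, 0], 0],
    [1, [0.143, 0.061, 0], 0],
  ],
)

```text
time: 3.6
tool_pos: [0.6555, 0.1781, 0.2799]
orientation: [[-0.211, 0.978, -0.001], [0.978, 0.211, -0.001], [-0.001, -0.001, -1.0]]
wrist_force: [-0.5, -0.1, 0.1]
grip_width: 1.003
gripper_force: 0.0
```

```bash
python3 - <<'E'
from h import *
import pickle
s=observe();im=camera('wrist');cv2.imwrite('pics/w2.png',im[:,:,::-1]);pickle.dump(s,open('s2.pkl','wb'))
for t in ['punch','lid_handle','lid_hinge','chest']:
    print(t,[(np.round(d['point'],4).tolist(),round(d['p'],2)) for d in landmark_of(t,'wrist')[:3]])
print(proj([.655,.18,.09],s),proj([.655,.18,.19],s))
go([0.655,0.18,0.28],102.5)
E
```

```text
punch [([0.6553, 0.1804, 0.0862], 0.86), ([0.8264, 0.2297, 0.0016], 0.79), ([0.6184, 0.0419, -0.0017], 0.73)]
lid_handle [([0.5194, 0.1925, 0.0868], 0.56)]
lid_hinge [([0.7262, 0.2423, 0.0746], 0.73)]
chest [([0.6486, 0.2166, 0.0006], 0.87)]
[316.45161753 175.39739488] [315.8818674  207.54227007]
t 3.85 pos [0.6555 0.1769 0.2803] yaw 102.0 F [ 0.4  0.2 -0.4] w 0.999 gf 0.0 q6 0.02
shift mm [3.1 0.2 0.3] turn -0.5
```

View pics/w2.png

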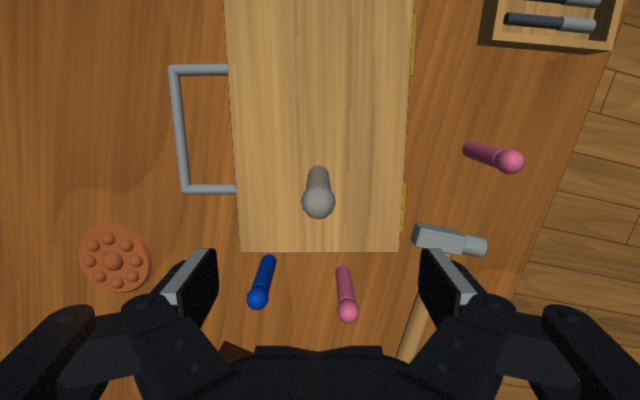

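The wrist view shows the steel punch standing on the lid, with its ball head at (318,203). The handle bar runs from (175,69) to (185,189).

```bash
python3 - <<'E'
from h import *
import pickle;s=pickle.load(open('s2.pkl','rb'))
print('ball',ray('wrist',(318.5,202.5),.178,s))
a,b=ray('wrist',(175,70),.0825,s),ray('wrist',(184.5,189),.0825,s);print('bar',a,b,(a+b)/2,np.linalg.norm(a-b),np.degrees(np.arctan2(*(a-b)[[1,0]])))
e=[ray('wrist',p,.09,s) for p in [(239,252),(399,250)]];print(e,np.linalg.norm(e[1]-e[0]),np.degrees(np.arctan2(*(e[1]-e[0])[[1,0]])))
p=ray('wrist',(318.5,202.5),.178,s);go([p[0],p[1],.153],102.5)
E
```

```text
ball [0.65672426 0.18020455 0.178     ]
bar [0.5118483  0.24576119 0.0825    ] [0.53254568 0.13819304 0.0825    ] [0.52219699 0.19197711 0.0825    ] 0.10954126468760562 100.89127713808551
[array([0.59570638, 0.08726944, 0.09      ]), array([0.75153946, 0.12310774, 0.09      ])] 0.15990101648796468 12.951609065487574
t 3.85 pos [0.6555 0.1769 0.2803] yaw 102.0 F [ 0.4  0.2 -0.4] w 0.999 gf 0.0 q6 0.02
shift mm [  3.    1.9 127.3] turn -0.5
```

>>> step_arm(
  series=[
    [1, [0.003, 0.0015, 0.03], 0],
    [1, [0.003, 0.0015, 0.07], 0],
    [1, [0.003, 0.0015, 0.105], 0],
    [1, [0.003, 0.0015, 0.127], 0],
    [1, [0.003, 0.0015, 0.127], 0],
  ],
)

```text
time: 4.47
tool_pos: [0.655, 0.1808, 0.151]
orientation: [[-0.21, 0.978, -0.004], [0.978, 0.21, -0.001], [-0.0, -0.004, -1.0]]
wrist_force: [-0.3, -0.7, 0.1]
grip_width: 0.999
gripper_force: 0.0
```

>>> step_arm(
  series=[
    [-0.3, [0, 0, 0], 0],
    [-0.6, [0, 0, 0], 0],
    [-0.8, [0, 0, 0], 0],
    [-1, [0, 0, 0], 0],
    [-1, [0, 0, 0], 0],
  ],
  force=50,
)

```text
time: 5.1
tool_pos: [0.657, 0.182, 0.1543]
orientation: [[-0.211, 0.978, 0.002], [0.978, 0.211, 0.0], [0.0, 0.002, -1.0]]
wrist_force: [-1.2, -0.1, 4.7]
grip_width: 0.223
gripper_force: 48.9
```

>>> step_arm(
  series=[
    [-1, [0, 0, -0.01], 0],
    [-1, [0, 0, -0.03], 0],
    [-1, [0, 0, -0.06], 0],
    [-1, [0, 0, -0.09], 0],
    [-1, [0, 0, -0.1], 0],
  ],
)

```text
time: 5.72
tool_pos: [0.6578, 0.1821, 0.2571]
orientation: [[-0.21, 0.978, 0.005], [0.978, 0.21, 0.001], [0.0, 0.005, -1.0]]
wrist_force: [0.4, 0.7, -2.7]
grip_width: 0.222
gripper_force: 48.9
```

```bash
python3 - <<'E'
from h import *
s=observe();im=camera('wrist');cv2.imwrite('pics/w3.png',im[:,:,::-1]);
go([0.578,-0.252,0.25],74.7)
p=s['tool_pos'];R=np.array(s['orientation'])
for x in (-.004,0,.004): print(x,proj(np.array(p)+R@[x,0,-.025],s),'foot',proj(np.array(p)+R@[x,0,.063],s))
E
```

```text
t 5.78 pos [0.6577 0.1821 0.2572] yaw 102.1 F [-0.1  0.2 -1.1] w 0.219 gf 48.933143188119175 q6 0.02
shift mm [-407.6 -169.3    6.2] turn 27.4
-0.004 [314.2819256  329.77831145] foot [315.68120181 231.4247044 ]
0 [314.24912152 319.35337901] foot [315.67184463 224.92459837]
0.004 [314.21588302 308.69849891] foot [315.66244243 218.3505584 ]
```

View pics/w3.png

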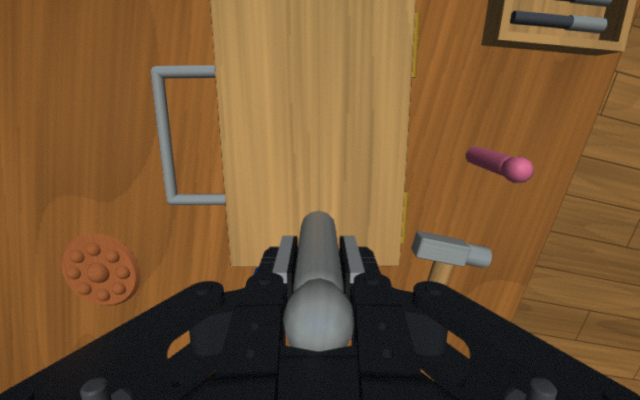

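The punch is held upright between the pads, with its head at (319,316) and foot at (318,215). It sits centred along tool x, and the camera is biased about 1.7 mm in tool y.

>>> step_arm(
  series=[
    [-1, [-0.03, -0.013, 0], 2],
    [-1, [-0.08, -0.034, 0], 6],
    [-1, [-0.13, -0.055, 0], 11],
    [-1, [-0.18, -0.076, 0], 16],
    [-1, [-0.23, -0.097, 0], 21],
  ],
)

```text
time: 6.4
tool_pos: [0.6087, -0.065, 0.2518]
orientation: [[0.156, 0.988, -0.002], [0.988, -0.156, 0.0], [-0.0, -0.002, -1.0]]
wrist_force: [1.0, -0.3, -1.5]
grip_width: 0.221
gripper_force: 49.0
```

```bash
python3 - <<'E'
from h import *
go([0.5765,-0.2525,0.15],74.7)
E
```

```text
t 6.4 pos [ 0.6087 -0.065   0.2518] yaw 81.0 F [ 1.  -0.3 -1.5] w 0.221 gf 49.00993671774387 q6 0.01
shift mm [-190.2   -2.2  101.8] turn 6.3
```

>>> step_arm(
  series=[
    [-1, [-0.05, 0, 0], 2],
    [-1, [-0.1, -0.001, 0], 4],
    [-1, [-0.15, -0.002, 0], 6.3],
    [-1, [-0.19, -0.0022, 0], 6.3],
    [-1, [-0.19, -0.0022, 0.05], 6.3],
  ],
)

```text
time: 7.02
tool_pos: [0.5809, -0.2557, 0.207]
orientation: [[0.265, 0.964, 0.009], [0.964, -0.265, -0.005], [-0.003, 0.01, -1.0]]
wrist_force: [1.0, -0.0, -2.3]
grip_width: 0.217
gripper_force: 49.1
```

>>> step_arm(
  series=[
    [-1, [0, 0, 0.03], 0],
    [-1, [0, 0, 0.055], 0],
    [-1, [0, 0, 0.07], 0],
    [-1, [0, 0, 0.07], 0],
    [-1, [0, 0, 0.07], 0],
  ],
)

```text
time: 7.65
tool_pos: [0.5793, -0.2512, 0.1342]
orientation: [[0.261, 0.965, 0.001], [0.965, -0.261, -0.001], [-0.0, 0.002, -1.0]]
wrist_force: [0.7, 0.5, -1.9]
grip_width: 0.223
gripper_force: 49.1
```

```bash
python3 - <<'E'
from h import *
for i in range(3):
    go([0.5765,-0.2525,0.115],74.7)
    im=camera('wrist')
cv2.imwrite('pics/w4.png',im[100:300,160:480,::-1].repeat(2,0).repeat(2,1))
s=observe();print(proj([.578,-.252,.045],s))
E
```

```text
t 7.65 pos [ 0.5793 -0.2512  0.1342] yaw 74.9 F [ 0.7  0.5 -1.9] w 0.223 gf 49.06927402971746 q6 -0.18
shift mm [-2.  -2.4 19.2] turn 0.2
t 7.7 pos [ 0.5795 -0.2513  0.1346] yaw 74.9 F [ 0.2 -0.1 -2.1] w 0.221 gf 49.07190723626201 q6 -0.18
shift mm [-2.  -2.7 19.6] turn 0.2
t 7.75 pos [ 0.5796 -0.2513  0.1348] yaw 74.9 F [-0.2  0.2 -2. ] w 0.22 gf 49.07291742846155 q6 -0.18
shift mm [-1.9 -2.7 19.8] turn 0.2
[314.07592315 212.90829688]
```

View pics/w4.png

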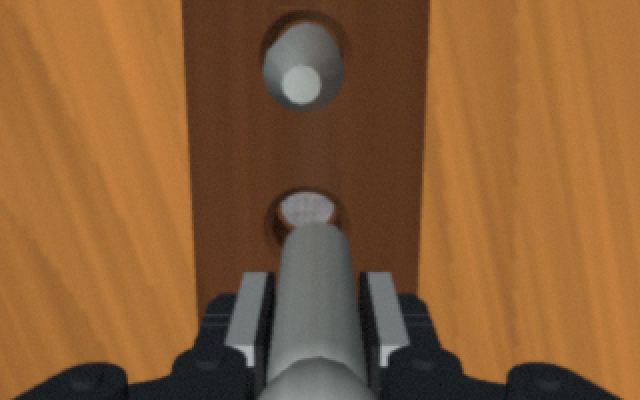

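The foot shows at about (317.5, top edge 212) in full-picture pixels, above the mouth at (313, far rim 193.5). A small shift towards −tool y is needed.

```bash
python3 - <<'E'
from h import *
s=observe();R=np.array(s['orientation'])
f=ray('wrist',(317.5,212),.0727,s);m=ray('wrist',(313,193.5),.045,s)
T=lambda X:1000*R.T@(X-s['tool_pos'])
print('foot front',T(f),'mouth front',T(m),'shift',T(m)-T(f)-[14.5-9.5,0,0])
print('hole world',m-R@[.0145,0,0])
l,r=ray('wrist',(160+95,213),.045,s),ray('wrist',(160+213.5,213),.045,s);print('block edges y',T(l),T(r))
# neighbours' hole mouth front edge
n=ray('wrist',(160+152.5,100+5),.045,s);print('neigh mouth front',T(n))
E
```

```text
foot front [ 8.70544288  0.7049454  62.08443341] mouth front [12.10516914 -2.20638549 89.77486025] shift [-1.60027373 -2.91133089 27.69042684]
hole world [ 0.57700553 -0.25315825  0.04500709]
block edges y [ -1.06920661 -40.13997039  89.67681512] [-1.11515496 37.30614055 89.8901608 ]
neigh mouth front [67.14146473 -2.32590135 89.74761982]
```

>>> step_arm(
  series=[
    [-1, [-0.002, -0.0025, 0], 0],
    [-1, [-0.002, -0.0025, 0.01], 0],
    [-1, [-0.002, -0.0025, 0.02], 0],
    [-1, [-0.002, -0.0025, 0.03], 0],
    [-1, [-0.002, -0.0025, 0.036], 0],
  ],
  force=50,
)

```text
time: 8.43
tool_pos: [0.5751, -0.2519, 0.0957]
orientation: [[0.261, 0.965, -0.001], [0.965, -0.261, 0.001], [0.0, -0.002, -1.0]]
wrist_force: [0.2, -1.1, -1.7]
grip_width: 0.223
gripper_force: 49.1
```

>>> step_arm(
  series=[
    [-1, [0, 0, 0.005], 0],
    [-1, [0, 0, 0.009], 0],
    [-1, [0, 0, 0.012], 0],
    [-1, [0, 0, 0.014], 0],
    [-1, [0, 0, 0.015], 0],
  ],
)

```text
time: 9.05
tool_pos: [0.5757, -0.2522, 0.0822]
orientation: [[0.261, 0.965, 0.0], [0.965, -0.261, -0.0], [-0.0, 0.0, -1.0]]
wrist_force: [-2.0, 0.5, 2.5]
grip_width: 0.224
gripper_force: 49.5
```

>>> step_arm(
  series=[
    [-1, [0, 0, 0.001], 0],
    [-1, [0, 0, 0.002], 0],
    [-1, [0, 0, 0.002], 0],
  ],
)

```text
time: 9.43
tool_pos: [0.5758, -0.2523, 0.0822]
orientation: [[0.261, 0.965, 0.0], [0.965, -0.261, -0.0], [-0.0, 0.0, -1.0]]
wrist_force: [-3.8, 2.7, 9.3]
grip_width: 0.221
gripper_force: 50.3
```

Contact at the expected depth; release and rise.

>>> step_arm(
  series=[
    [-0.4, [0, 0, 0], 0],
    [-0.2, [0, 0, 0], 0],
    [0, [0, 0, 0], 0],
    [0.3, [0, 0, 0], 0],
    [0.3, [0, 0, 0], 0],
  ],
)

```text
time: 10.05
tool_pos: [0.5755, -0.2522, 0.08]
orientation: [[0.261, 0.965, -0.0], [0.965, -0.261, 0.0], [0.0, -0.0, -1.0]]
wrist_force: [0.8, 0.7, 0.1]
grip_width: 0.648
gripper_force: 0.0
```

>>> step_arm(
  series=[
    [0.3, [0, 0, -0.02], 0],
    [0.3, [0, 0, -0.06], 0],
    [0.3, [0, 0, -0.11], 0],
    [0.3, [0, 0, -0.15], 0],
    [0.3, [0, 0, -0.17], 0],
  ],
)

```text
time: 10.68
tool_pos: [0.577, -0.2528, 0.255]
orientation: [[0.261, 0.965, 0.006], [0.965, -0.261, -0.003], [-0.001, 0.006, -1.0]]
wrist_force: [-0.2, 0.4, -0.0]
grip_width: 0.649
gripper_force: 0.0
```

```bash
python3 - <<'E'
from h import *
im=camera('wrist');cv2.imwrite('pics/w5.png',im[:,:,::-1])
for t in ['punch']:
  for c in ['wrist']:
    print(c,[(np.round(d['point'],4).tolist(),round(d['p'],2)) for d in landmark_of(t,c)[:4]])
camera('top');print([(np.round(d['point'],4).tolist(),round(d['p'],2)) for d in landmark_of('lid_handle','top')[:2]])
go([0.52,0.1915,0.18],102.7)
E
```

```text
wrist [([0.5705, -0.2536, 0.0131], 0.91), ([0.5891, -0.2029, 0.0197], 0.84), ([0.6068, -0.1478, 0.0205], 0.66)]
[([0.5212, 0.1944, 0.0851], 0.64)]
t 10.88 pos [ 0.5751 -0.2519  0.2493] yaw 74.8 F [ 0.3  0.4 -0.5] w 0.647 gf 0.0 q6 -0.19
shift mm [ 413.6 -169.    69.6] turn -27.9
```

View pics/w5.png

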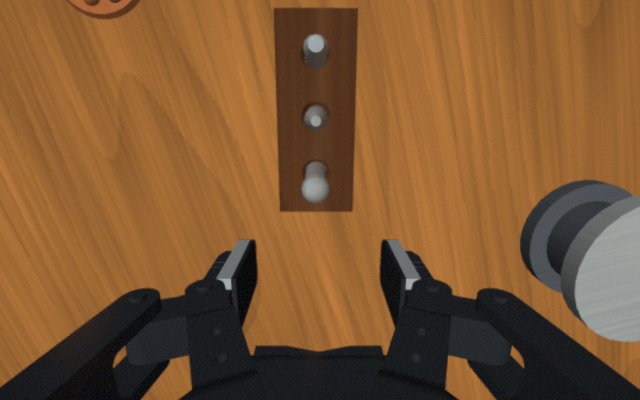

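The punch stands upright, fully down in its hole at (315,180), and the neighbouring punches are unchanged. On to the handle.

>>> step_arm(
  series=[
    [0, [0.05, -0.02, 0], -4],
    [-0.1, [0.105, -0.043, 0], -10],
    [-0.1, [0.16, -0.065, 0], -16],
    [-0.1, [0.215, -0.088, 0], -22],
    [-0.1, [0.27, -0.11, 0], -27.5],
  ],
)

```text
time: 11.5
tool_pos: [0.5379, 0.0389, 0.2471]
orientation: [[-0.217, 0.976, -0.005], [0.976, 0.217, -0.0], [0.001, -0.005, -1.0]]
wrist_force: [1.5, 0.9, -0.5]
grip_width: 0.449
gripper_force: 0.0
```

```bash
python3 - <<'E'
from h import *
go([0.5205,0.1917,0.16],102.3)
E
```

```text
t 11.5 pos [0.5379 0.0389 0.2471] yaw 102.5 F [ 1.5  0.9 -0.5] w 0.449 gf 0.0 q6 -0.19
shift mm [152.8  16.5  87.2] turn 0.2
```

>>> step_arm(
  series=[
    [-0.1, [0.05, 0.005, 0], 0],
    [-0.1, [0.1, 0.011, 0.01], 0],
    [-0.1, [0.14, 0.0155, 0.04], 0],
    [-0.1, [0.152, 0.0165, 0.07], 0],
    [-0.1, [0.152, 0.0165, 0.07], 0],
  ],
)

```text
time: 12.12
tool_pos: [0.5194, 0.1889, 0.1746]
orientation: [[-0.216, 0.976, -0.011], [0.976, 0.216, -0.003], [-0.001, -0.011, -1.0]]
wrist_force: [-1.0, -0.4, -0.2]
grip_width: 0.45
gripper_force: 0.0
```

```bash
python3 - <<'E'
from h import *
im=camera('wrist');s=observe();im=camera('wrist');cv2.imwrite('pics/w6.png',im[:,:,::-1])
print([(np.round(d['point'],4).tolist(),round(d['p'],2)) for d in landmark_of('lid_handle','wrist')[:2]])
go([0.5205,0.1917,0.0855],102.3)
E
```

```text
[([0.5195, 0.1927, 0.0841], 0.9)]
t 12.28 pos [0.5237 0.1885 0.1801] yaw 102.3 F [ 0.2  0.2 -0.5] w 0.452 gf 0.0 q6 0.09
shift mm [ 3.8 -2.4 94.6] turn 0.0
```

View pics/w6.png

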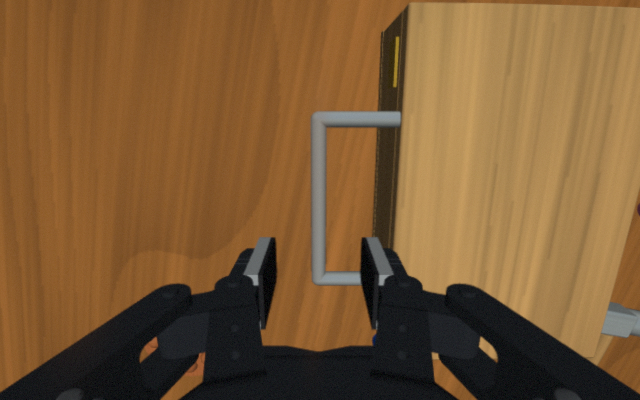

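The handle bar runs vertically at x=319, midway between the open fingers, with the lid edge at x≈395.

>>> step_arm(
  series=[
    [-0.1, [0.003, -0.001, 0.025], 0],
    [-0.1, [0.004, -0.001, 0.055], 0],
    [-0.1, [0.004, -0.001, 0.08], 0],
    [-0.1, [0.004, -0.001, 0.094], 0],
    [-0.1, [0.004, -0.001, 0.094], 0],
  ],
)

```text
time: 12.9
tool_pos: [0.5217, 0.1922, 0.086]
orientation: [[-0.213, 0.977, -0.001], [0.977, 0.213, -0.0], [-0.0, -0.001, -1.0]]
wrist_force: [0.5, 0.5, 0.3]
grip_width: 0.451
gripper_force: 0.0
```

>>> step_arm(
  series=[
    [-0.4, [0, 0, 0], 0],
    [-0.7, [0, 0, 0], 0],
    [-1, [0, 0, 0], 0],
    [-1, [0, 0, 0], 0],
    [-1, [0, 0, 0], 0],
  ],
  force=40,
)

```text
time: 13.52
tool_pos: [0.5199, 0.1924, 0.087]
orientation: [[-0.214, 0.977, -0.004], [0.977, 0.214, -0.001], [-0.0, -0.004, -1.0]]
wrist_force: [-6.7, -1.8, 7.2]
grip_width: 0.102
gripper_force: 39.0
```

```bash
python3 - <<'E'
from h import *
s=observe();go([0.5205,0.1917,0.0855],102.3)
R=np.array(s['orientation'])
c=np.cos(np.radians(12.4));n=np.sin(np.radians(12.4))
for a in range(0,63,6):
    f=np.radians(a+2.045);d=.2101*(np.cos(np.radians(2.045))-np.cos(f));z=.2101*np.sin(f)-.0075
    print(a,np.round(1000*R.T@[d*c,d*n,z],1))
E
```

```text
t 13.53 pos [0.5199 0.1924 0.087 ] yaw 102.4 F [-6.7 -1.8  7.2] w 0.102 gf 39.038944244384766 q6 0.09
shift mm [-0.9  0.5  1.5] turn 0.1
0 [0. 0. 0.]
6 [ -0.    1.8 -21.9]
12 [ -0.    6.  -43.5]
18 [ -0.   12.3 -64.6]
24 [ -0.   20.9 -84.8]
30 [  -0.    31.5 -104.1]
36 [  -0.    44.  -122.2]
42 [  -0.    58.4 -138.8]
48 [  -0.    74.4 -153.9]
54 [   0.    91.9 -167.1]
60 [   0.   110.7 -178.5]
```

>>> step_arm(
  series=[
    [-1, [0, 0, -0.008], 0],
    [-1, [0, 0.001, -0.022], 0],
    [-1, [0, 0.003, -0.036], 0],
    [-1, [0, 0.0055, -0.0435], 0],
    [-1, [0, 0.0055, -0.0435], 0],
  ],
)

```text
time: 14.15
tool_pos: [0.5256, 0.1937, 0.1304]
orientation: [[-0.214, 0.977, -0.004], [0.977, 0.214, -0.001], [-0.0, -0.004, -1.0]]
wrist_force: [-7.5, -1.4, -1.4]
grip_width: 0.098
gripper_force: 39.2
```

```bash
python3 - <<'E'
from h import *
go([0.52,0.192,0.0865],102.4)
E
```

```text
t 14.15 pos [0.5256 0.1937 0.1304] yaw 102.4 F [-7.5 -1.4 -1.4] w 0.098 gf 39.18054521083832 q6 0.09
shift mm [-0.5 -5.6 44. ] turn -0.0
```

>>> step_arm(
  series=[
    [-1, [0, 0.0055, -0.0211], 0],
    [-1, [0, 0.014, -0.0413], 0],
    [-1, [0, 0.0245, -0.0606], 0],
    [-1, [0, 0.037, -0.0787], 0],
    [-1, [0, 0.037, -0.0787], 0],
  ],
)

```text
time: 14.78
tool_pos: [0.5637, 0.2021, 0.2124]
orientation: [[-0.214, 0.977, 0.001], [0.977, 0.214, 0.0], [0.0, 0.001, -1.0]]
wrist_force: [-9.4, -3.1, 4.3]
grip_width: 0.097
gripper_force: 39.4
```

```bash
python3 - <<'E'
from h import *
go([0.52,0.192,0.0865],102.4)
E
```

```text
t 14.78 pos [0.5637 0.2021 0.2124] yaw 102.3 F [-9.4 -3.1  4.3] w 0.097 gf 39.39417600631714 q6 0.09
shift mm [ -0.5 -45.  125.9] turn -0.1
```

>>> step_arm(
  series=[
    [-1, [0, 0.014, -0.016], 0],
    [-1, [0, 0.03, -0.031], 0],
    [-1, [0, 0.047, -0.0435], 0],
    [-1, [0, 0.0655, -0.0545], 0],
    [-1, [0, 0.0655, -0.0545], 0],
  ],
)

```text
time: 15.4
tool_pos: [0.6299, 0.2166, 0.2694]
orientation: [[-0.214, 0.977, 0.007], [0.977, 0.214, 0.002], [0.001, 0.008, -1.0]]
wrist_force: [-8.0, -1.4, 10.9]
grip_width: 0.098
gripper_force: 41.2
```

```bash
python3 - <<'E'
from h import *
camera('scene');im=camera('scene');cv2.imwrite('pics/sc7.png',im[:,:,::-1])
go([0.52,0.192,0.0865],102.4)
for c in ['scene','top']:
    camera(c)
    for t in ['lid_handle','lid_hinge','punch']: print(c,t,[(np.round(d['point'],4).tolist(),round(d['p'],2)) for d in landmark_of(t,c)[:3]])
E
```

```text
t 15.5 pos [0.6289 0.2164 0.2688] yaw 102.3 F [-7.6 -2.8  9.9] w 0.096 gf 41.18590950965881 q6 0.08
shift mm [  -0.6 -112.6  181.7] turn -0.1
scene lid_handle [([0.6299, 0.2136, 0.258], 0.72)]
scene lid_hinge [([0.7277, 0.2359, 0.0744], 0.93)]
scene punch [([0.6259, 0.0375, 0.0026], 0.97), ([0.717, 0.0438, 0.002], 0.91), ([0.576, -0.2548, 0.0198], 0.8)]
top lid_handle [([0.6285, 0.2176, 0.2635], 0.86)]
top lid_hinge []
top punch [([0.8268, 0.2312, -0.0001], 0.86), ([0.5724, -0.2511, 0.0172], 0.79), ([0.589, -0.2013, 0.0194], 0.64)]
```

View pics/sc7.png

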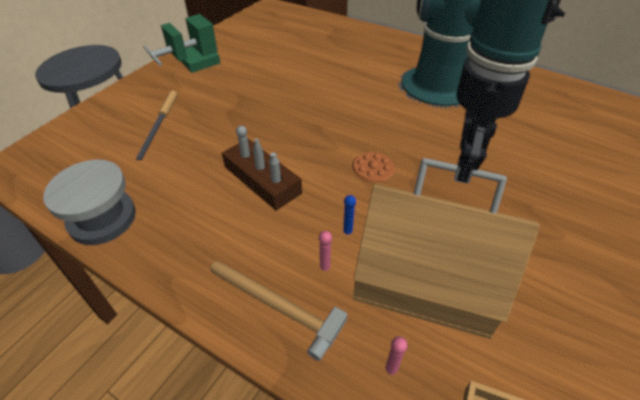

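The lid stands open with the gripper on its handle bar at (465,172). The moved punch is upright in the block at (243,142), and everything else is in place. The bar travelled 112.6 mm forward, which gives about 60°. I'll hold briefly to check it stays put.

>>> step_arm(
  series=[
    [-1, [0, 0, 0], 0],
    [-1, [0, 0, 0], 0],
    [-1, [0, 0, 0], 0],
    [-1, [0, 0, 0], 0],
  ],
)

```text
time: 16.4
tool_pos: [0.6285, 0.2163, 0.2686]
orientation: [[-0.214, 0.977, 0.006], [0.977, 0.214, 0.002], [0.0, 0.006, -1.0]]
wrist_force: [-6.9, -2.9, 10.1]
grip_width: 0.098
gripper_force: 41.1
```

```bash
python3 -c "
from cell import *
print(sign_off())"
```

```text
the job is handed in; nothing more can be done
None
```

I handed the job in at about 16 s: the steel punch stands upright and fully down in the empty hole, and the gripper is holding the lid by its front handle at about 60° (worked out from the arm's travel, within about 2°).

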